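# Refill the detergent-block magazine of the dish-wash machine

## Task

Refill the leaning detergent-block magazine: first swing the red-posted pawl lever all the way over so that the blocks can move back down the tube, then set the fresh yellow block in the tube's mouth on top of the old one and let go of it. Then take the white pusher with the green grip, press both blocks down the tube with it until they bottom out firmly, and leave the pusher standing in the tube. Do not disturb the bottle, the bowl or the can.

Things in the scene. Friction and masses are not known exactly. Their poses are not given: they have to be found in the camera images.
- chute: Clear tube with blue bands on a grey stand, leaning 30 degrees from vertical with its mouth to the robot's right. Origin: on the bore's axis, where the underside of the bottomed-out block column ends up, 46 mm above the counter. z runs up along the axis to the mouth (rim at z = 195 mm); y is level, to the pawl's side (the robot's); x points left and up. Bore 50 mm, outside 58 mm; mouth flared to 60 mm bore, 68 mm outside
- carrier (a joint): How far the black braked carrier in the tube, on which the old block stands, has gone down: 0 at the start, 0.090 m at its hard stop (bottomed out). Its brake drags with 8 N: it carries the weight of blocks and pusher, moves only when pushed and never comes back by itself. At the stop a push along the tube of 12 N or more (10 N is judged) makes sure that the column sits firmly
- pawl (a joint): Pawl lever, turning about an axis parallel to the tube's at chute x = 0, y = 46 mm. 0 to 0.15 rad: engaged, its nose stands in the bore under the old block and stops it. 1.1 rad: its stop, fully swung out; above 0.8 rad the blocks are free. It needs about 1.3 N at the post and stays where it is left
- pawl_post (a point): Centre of the top end of the red post on the pawl lever's end. Post 18 mm in diameter, 54 mm long, parallel to the tube's axis, 65 mm from the lever's turning axis, its top at chute z = 133 mm. At joint value q it stands at chute x = 65 sin(q - 0.611) mm, y = 46 + 65 cos(q - 0.611) mm: it swings to the robot's left
- old_block: yellow detergent block, round, 44 mm in diameter, 70 mm long, 0.12 kg, already in the tube; origin in the centre of its underside, z along its length. Its underside is at chute z = 90 mm at the start
- fresh_block: yellow detergent block like the old one, 44 mm in diameter, 70 mm long, standing upright on the counter; origin in the centre of its underside, z up along its length. Set on the old block in the tube, its underside is at chute z = 160 mm: 35 mm in the tube and 35 mm standing out of the mouth. Its lower rim is rounded by 5 mm
- pusher: pusher standing upright on the counter, 146 mm tall, 0.18 kg: white round rod 44 mm in diameter up to z = 83 mm, white collar 60 mm in diameter from z = 83 to 90 mm, green square grip 30 x 30 mm (sides along its x and y) from z = 90 to 146 mm. The fingers can rest on the collar to push. Origin in the centre of its flat foot, z up along it
- bottle: white bottle with a blue cap, 70 mm in diameter, 190 mm tall, a bystander; origin under its centre
- bowl: metal bowl, 130 mm wide, 55 mm high, a bystander; origin under its centre
- can: steel can with a paper label, 74 mm in diameter, 110 mm tall, a bystander; origin under its centre
Not all that is in view belongs to the job. Leave any orange or purple look-alike of the fresh_block alone.

How it is judged:
On the way, in this order (a step that is already met when the one before it is completed fails the run):
1. the pawl lever is swung out (above 0.8 rad) while the column has not yet moved down and the fresh block is not yet in the tube (value of joint pawl above 0.8 rad and value of joint carrier below 0.02 m and distance between fresh_block and old_block above 0.1 m), for 0.2 s.
2. the fresh block stands in the tube's mouth on the old block, let go (x of fresh_block in the frame of chute between -0.008 and 0.008 m and y of fresh_block in the frame of chute between -0.008 and 0.008 m and z of fresh_block in the frame of chute below 0.172 m and angle between the z axis of fresh_block and the z axis of chute, either way round below 0.15 rad and contact force between the fingers and fresh_block below 0.3 N), for 0.2 s.
3. the pusher presses the fresh block with more than 10 N with the carrier at its stop (beyond 0.086 m) (value of joint carrier above 0.086 m and contact force between pusher and fresh_block above 10 N), for 0.1 s.
At the end, for the whole second after the job is handed in: Pawl above 0.8 rad; carrier beyond 86 mm; old block underside -5 to 8 mm, fresh block underside 60 to 78 mm and pusher foot below 155 mm along the chute's axis, each within 8 mm of that axis across x and y; pusher at rest and within 0.2 rad of the axis (value of joint carrier above 0.086 m and value of joint pawl above 0.8 rad and x of old_block in the frame of chute between -0.008 and 0.008 m and y of old_block in the frame of chute between -0.008 and 0.008 m and z of old_block in the frame of chute between -0.005 and 0.008 m and x of fresh_block in the frame of chute between -0.008 and 0.008 m and y of fresh_block in the frame of chute between -0.008 and 0.008 m and z of fresh_block in the frame of chute between 0.06 and 0.078 m and x of pusher in the frame of chute between -0.008 and 0.008 m and y of pusher in the frame of chute between -0.008 and 0.008 m and z of pusher in the frame of chute below 0.155 m and angle between the z axis of pusher and the z axis of chute, either way round below 0.2 rad and linear speed of pusher below 0.02 m/s); the robot touches nothing.
It fails at once if the bottle is shifted by more than 40 mm or tipped by more than 0.5 rad (distance of bottle from where it was at the start of the episode above 0.04 m or angle between bottle's own z axis and vertical above 0.5 rad).
It fails at once if the bowl is shifted by more than 40 mm or tipped by more than 0.5 rad (distance of bowl from where it was at the start of the episode above 0.04 m or angle between bowl's own z axis and vertical above 0.5 rad).
It fails at once if the can is shifted by more than 40 mm or tipped by more than 0.5 rad (distance of can from where it was at the start of the episode above 0.04 m or angle between can's own z axis and vertical above 0.5 rad).
It also fails if it takes over 72 s, if anything falls off the work surface, if the arm or the gripper's body presses on something with over 40 N, if the wrist force passes 120 N, or if a joint passes its speed limit or range.

## Robot

A 7-joint arm with a two-finger parallel gripper is mounted at the origin on the work surface. World frame = base frame: x ahead of the robot, y to its left, z up, the work surface at z = 0. Lengths are in m, angles in rad, forces in N, time in s.
With the tool pointing down it reaches from about 0.35 to 0.9 m from the base axis. Payload 8.1 kg.
Tool frame: the origin (TCP) lies at the centre of the arm's flange, where the gripper is bolted on; the fingertips stand 178 mm ahead of it and the grasp point (between the pads) lies 159 mm ahead of it; z points along the fingers, y is the direction in which the jaws open and shut (so a half turn about z gives the same grasp; the last joint's range is limited). The gripper opens to 92 mm and grips with 3 to 60 N. Pads are 19 mm wide; open, the fingers measure 130 mm over their backs; the gripper's body (75 mm by 190 mm) begins 47 mm behind the grasp point.
Start: joints at [1.05, 0.434, 0.025, 1.573, -0.012, 1.134, -0.075], TCP at [0.254, -0.571, 0.405] pointing down, gripper open.
Joint ranges: [-2.62, 2.62], [-0.44, 2.09], [-1.27, 1.32], [0.08, 2.57], [-1.32, 4.46], [0.12, 2], [-2.74, 2.74]. Speed limits (rad/s): [2.22, 2.22, 3.01, 3.01, 3.14, 3.14, 3.14].

## Interface

Orientations are given as a rotation vector (axis times angle).
In Python, from cell import arm gives the robot as it stands. The module is installed in compiled form; this text tells all that it offers.
- The arm moves only by the tool move_arm, never from a script. Its argument "steps" is a list of rows, each a list of 4 numbers: the shift along the tool's x, y, z in mm, then the turn about the tool's z in rad. In form: [[x, y, z, twist], ...]. A call has 1 to 20 rows; each row is the pose to reach, as a shift and turn from the pose commanded when the call began, along the tool's axes at that moment; what a row does not reach only later rows make up. A row lasts 1/8 s, in which the tool goes at most 62.5 mm and 10.7 degrees, less where a joint would pass 70% of its speed; a pose out of reach is approached as far as the arm can. A call with a gripper value outside its range is refused whole. "grip" is the finger opening in mm, from 0 to 91.8, set as the call begins (left out, the last holds). The fingers move at their own pace and stop on an object; "grip_force" is the grip in N (left out, the last holds). Time passes only in rows, so rows that repeat a pose let the fingers close. It gives the time, the measured TCP pose, the force and the opening at its end, in the units of the state.
- arm.observe(): the state, without advancing time (a new reading comes with each control period).
- arm.get_image(name): name is "scene" or "top" or "wrist"; returns the picture (400x640x3 uint8, red, green, blue); there is no depth.
- arm.camera_info(name): a dict with "mtx" (3x3 intrinsics, pixels), "pose" (4x4, takes a point from camera to world coordinates); the wrist camera has in their place "T_tool_cam" (4x4, takes a point from camera to tool coordinates, whose origin is the TCP and whose axes are the flange's). Camera axes: x right, y down, z forward; pixel columns grow to the right and rows downward; lengths in m; the calibration is good to about 2 mm. A picture is of the moment at which its call begins: read the wrist's pose just before it. camera_info takes no time and is no camera call.
- arm.sign_off(): hands the job in, once; it reports no verdict.
The state is a dict: "clock": time; "joints": joint angles; "dq": joint speeds; "joint_efforts": joint torques, N m; "position": TCP position; "ee_rot": TCP orientation; "force": force on the tool from outside, world axes, zero at the start; "ft_torque": the same for the moment, N m; "width": opening from 0.0 (shut) to 1.0 (fully open).
Only numpy, scipy, OpenCV 4.12 (cv2) and the standard library are available. Lean on these libraries where they do the work, as an engineer would, in place of code of your own. Each camera call takes 0.05 s, during which the arm holds its last target.

## Working session

There is one attempt and no reset: what is moved stays moved. The work goes in short steps, Python scripts to look and compute and a tool call to move; the robot and the scene stay as the last step left them, time stands still between calls to the robot, and variables do not carry over. Pictures are saved under pics/ and viewed, and the job is handed in when it is done.

Besides the shell and the picture viewer there is one more tool, called after ">>>" as name([rows], argument=value, ...), one row to a line, values as JSON. move_arm: Moves the arm, as the interface text tells. Its arguments: {"type":"object","properties":{"steps":{"type":"array"},"grip":{"type":"number"},"grip_force":{"type":"number"}},"required":["steps"]}

```bash
mkdir -p pics
cat > h.py <<'E'
from cell import arm
import numpy as np, cv2
from scipy.spatial.transform import Rotation as R
def snap(n,f):
    s=arm.observe(); im=arm.get_image(n); cv2.imwrite(f'pics/{f}.png',im[:,:,::-1]); return s,im
def cam(n,s=None):
    c=arm.camera_info(n); K=np.array(c['mtx'])
    if n=='wrist':
        T=np.eye(4);T[:3,:3]=R.from_rotvec(s['ee_rot']).as_matrix();T[:3,3]=s['position'];P=T@np.array(c['T_tool_cam'])
    else: P=np.array(c['pose'])
    return K,P
def ray(K,P,u,v):
    d=P[:3,:3]@np.linalg.solve(K,[u,v,1.]);return P[:3,3],d/np.linalg.norm(d)
def onz(K,P,u,v,z):
    o,d=ray(K,P,u,v);return o+d*(z-o[2])/d[2]
def proj(K,P,X):
    X=np.atleast_2d(X);c=(X-P[:3,3])@P[:3,:3];p=c@K.T;return p[:,:2]/p[:,2:]
def tri(rays):
    A=0;b=0
    for o,d in rays:
        M=np.eye(3)-np.outer(d,d);A=A+M;b=b+M@o
    return np.linalg.solve(A,b)
E
python3 - <<'E'
from h import *
for n in('scene','top','wrist'):
    s,im=snap(n,n+'0'); K,P=cam(n,s); print(n,K.round(1).tolist(),P.round(3).tolist())
print(arm.observe())
E
```

```text
scene [[407.7, 0.0, 316.3], [0.0, 407.7, 198.6], [0.0, 0.0, 1.0]] [[0.895, 0.363, -0.26, 0.876], [0.446, -0.728, 0.52, -0.538], [-0.001, -0.582, -0.813, 0.905], [0.0, 0.0, 0.0, 1.0]]
top [[512.5, 0.0, 313.4], [0.0, 512.5, 208.6], [0.0, 0.0, 1.0]] [[-0.012, -0.982, 0.191, 0.365], [-1.0, 0.009, -0.016, 0.011], [0.014, -0.191, -0.982, 1.281], [0.0, 0.0, 0.0, 1.0]]
wrist [[345.4, 0.0, 321.6], [0.0, 345.4, 202.6], [0.0, 0.0, 1.0]] [[0.406, -0.87, -0.279, 0.329], [-0.914, -0.386, -0.124, -0.536], [0.0, 0.305, -0.952, 0.385], [0.0, 0.0, 0.0, 1.0]]
{'clock': 0.15, 'joints': array([ 1.05039304,  0.4350446 ,  0.02499295,  1.5738601 , -0.01159557,
        1.13400511, -0.07513741]), 'dq': array([ 1.23864426e-03, -2.40756308e-03, -1.44280254e-03, -6.45661174e-04,
       -1.23240354e-03,  7.37365719e-05, -2.47663075e-04]), 'joint_efforts': array([ 1.57279297e-03, -6.68252492e+01,  9.85488407e-01, -3.14693248e+01,
       -6.05379464e-02,  3.93293530e-02,  1.07875326e-04]), 'position': array([ 0.25349345, -0.57110009,  0.40414757]), 'ee_rot': array([-3.07223968e+00, -6.51103611e-01,  5.62702219e-04]), 'force': array([-0.38076131, -0.23727771, -0.30205041]), 'ft_torque': array([0.03033198, 0.05249349, 0.00495754]), 'width': 1.0007223819561402}
```

View pics/scene0.png

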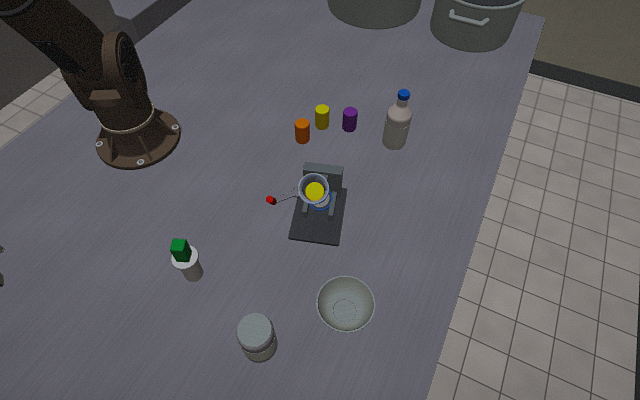

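View pics/top0.png

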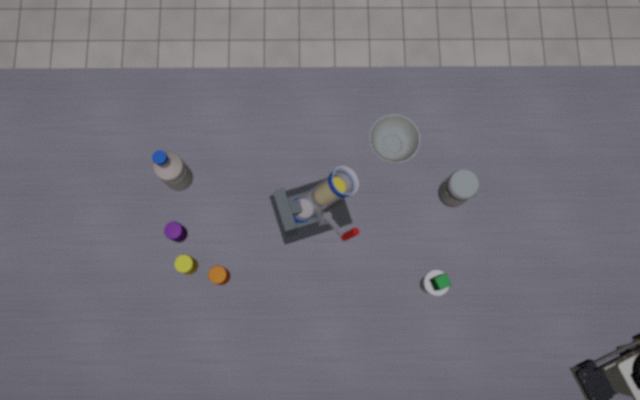

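View pics/wrist0.png

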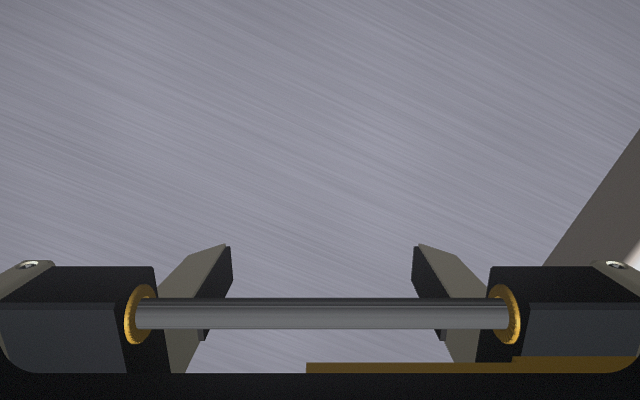

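Run:
```python
from h import *
t=cv2.imread('pics/top0.png');s=cv2.imread('pics/scene0.png')
a=cv2.resize(t[150:260,255:375],None,fx=5,fy=5,interpolation=cv2.INTER_CUBIC)
b=cv2.resize(s[150:250,255:360],None,fx=5,fy=5,interpolation=cv2.INTER_CUBIC)
cv2.imwrite('pics/c1.png',a);cv2.imwrite('pics/c2.png',b)
c=cv2.resize(t[215:295,145:245],None,fx=5,fy=5,interpolation=cv2.INTER_CUBIC);cv2.imwrite('pics/c3.png',c)
for nm,im in(('top',t),('scene',s)):
    h=cv2.cvtColor(im,cv2.COLOR_BGR2HSV)
    for col,lo,hi in(('red',(0,150,60),(6,255,255)),('green',(50,120,40),(80,255,255)),('yellow',(24,120,60),(34,255,255)),('orange',(8,150,60),(20,255,255)),('purple',(130,80,40),(160,255,255)),('blue',(105,150,60),(125,255,255))):
        m=cv2.inRange(h,lo,hi);n,l,st,ce=cv2.connectedComponentsWithStats(m)
        for i in range(1,n):
            if st[i,4]>15: print(nm,col,st[i].tolist(),ce[i].round(1))
```

```text
top red [342, 229, 16, 10, 66] [350.5 233.5]
top green [432, 275, 18, 14, 174] [440.5 281.7]
top yellow [335, 178, 10, 13, 88] [339.7 183.9]
top yellow [175, 255, 21, 19, 288] [185. 264.]
top orange [209, 266, 20, 18, 270] [218.5 274.8]
top purple [164, 221, 23, 21, 336] [174.8 231.2]
top blue [153, 151, 14, 13, 141] [159.4 157.1]
top blue [329, 176, 15, 21, 56] [333.9 187.7]
scene red [266, 196, 7, 7, 40] [269. 199.]
scene green [170, 239, 20, 23, 314] [179.1 249.4]
scene yellow [315, 104, 14, 26, 299] [321.5 116. ]
scene yellow [305, 182, 20, 19, 289] [314.1 190.8]
scene orange [295, 118, 14, 26, 324] [301.7 130.4]
scene purple [342, 106, 16, 26, 325] [349.3 118.7]
scene blue [398, 89, 12, 12, 104] [403.5  94. ]
scene blue [329, 190, 4, 12, 17] [330.8 195.7]
scene blue [310, 204, 20, 7, 42] [320.2 207.6]
```

View pics/c1.png

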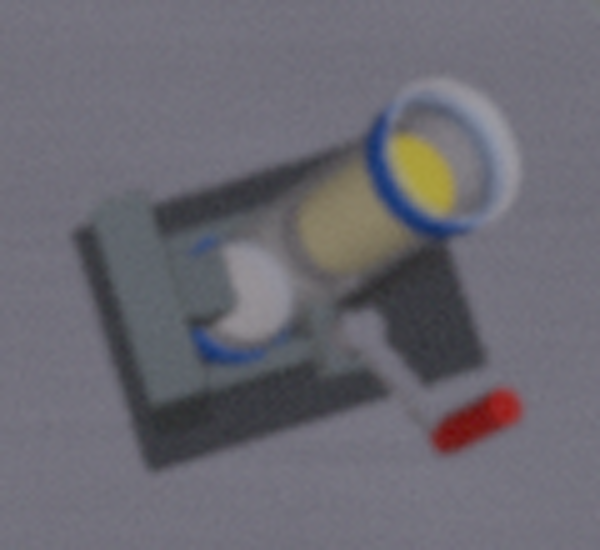

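View pics/c2.png

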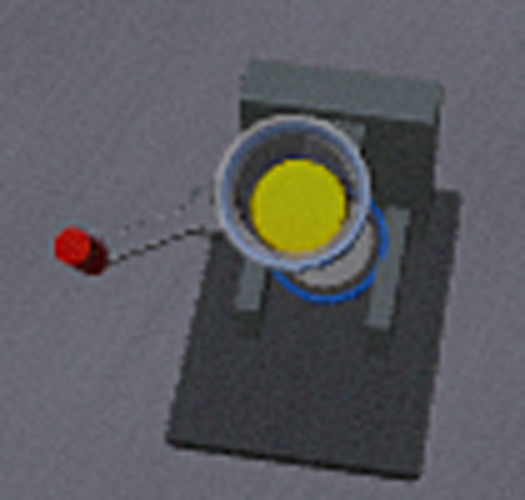

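View pics/c3.png

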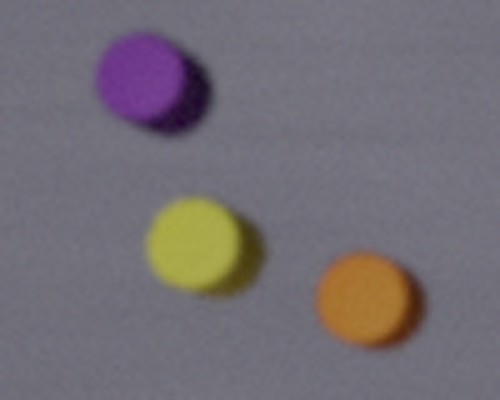

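```bash
cat > fit.py <<'E'
from h import *
from scipy.optimize import least_squares
Kt,Pt=cam('top');Ks,Ps=cam('scene')
def chute(p):
    psi,ox,oy=p[:3]
    l=np.array([np.sin(psi),-np.cos(psi),0])   # lean horizontal dir
    Z=.5*l+np.array([0,0,.75**.5]); X=-.75**.5*l+np.array([0,0,.5]); Y=np.cross(Z,X)
    return np.array([ox,oy,.046]),np.stack([X,Y,Z],1)
E
python3 - <<'E'
from fit import *
f=lambda x,y,a,b:np.array([a+(x+.5)/5-.5,b+(y+.5)/5-.5])
pt=f(508,407,255,150);ps=f(73,247,255,150)
P=tri([ray(Kt,Pt,*pt),ray(Ks,Ps,*ps)]);print('post top',P)
ms=f(294,193,255,150); bs=f(299,206,255,150)
print('mouth@215 scene',onz(Ks,Ps,*ms,.215),'blocktop@.1846',onz(Ks,Ps,*bs,.1846))
A=onz(Kt,Pt,*f(152,470,255,150),.0);B=onz(Kt,Pt,*f(485,360,255,150),.0);d=B-A;print('plate dir',np.arctan2(d[0],-d[1]),np.linalg.norm(d))
A=onz(Ks,Ps,*f(168,445,255,150),.0);B=onz(Ks,Ps,*f(420,480,255,150),.0);d=B-A;print('plate dir2',np.arctan2(d[1],d[0]),np.linalg.norm(d))
def res(p):
    o,M=chute(p);q=p[3]
    post=o+M@[.065*np.sin(q-.611),.046+.065*np.cos(q-.611),.133]
    r=[proj(Kt,Pt,post)[0]-pt,proj(Ks,Ps,post)[0]-ps,proj(Ks,Ps,o+M@[0,0,.195])[0]-ms,proj(Ks,Ps,o+M@[0,0,.160])[0]-bs]
    return np.concatenate(r)
s=least_squares(res,[.3,.5,0,0.05]);print(s.x,s.fun.round(2))
o,M=chute(s.x);print(M.round(3));print('mouth',o+M@[0,0,.195],proj(Kt,Pt,o+M@[0,0,.195]))
# blocks: top center
print('fresh top view',onz(Kt,Pt,*f(194,243,145,215),.07))
print('fresh scene',onz(Ks,Ps,322,109.5,.07))
E
```

```text
post top [ 0.53517521 -0.1017248   0.14492022]
mouth@215 scene [ 0.63735807 -0.07473618  0.215     ] blocktop@.1846 [ 0.63205925 -0.05976016  0.1846    ]
plate dir 0.31138692802061524 0.17749940619582028
plate dir2 0.30494680992731243 0.12953334279176812
[0.31944404 0.60650187 0.01704254 0.16428279] [-0.29 -0.95 -0.7  -0.21 -0.27  0.26 -0.   -0.34]
[[-0.272 -0.949  0.157]
 [ 0.822 -0.314 -0.475]
 [ 0.5    0.     0.866]]
mouth [ 0.63712065 -0.07552495  0.21487495] [[345.26762467 178.68791848]]
fresh top view [0.47259871 0.29853427 0.07      ]
fresh scene [0.47784328 0.29682934 0.07      ]
```

Run:
```python
from h import *
t=cv2.imread('pics/top0.png');s=cv2.imread('pics/scene0.png')
r=lambda i:cv2.resize(i,None,fx=8,fy=8,interpolation=cv2.INTER_CUBIC)
a=r(t[262:304,415:460]);b=r(s[230:290,160:210]);c=r(s[98:138,300:340])
H=max(a.shape[0],b.shape[0]);o=np.zeros((480,800,3),np.uint8)
o[:a.shape[0],:a.shape[1]]=a;o[:480,370:770]=b;cv2.imwrite('pics/c4.png',o);cv2.imwrite('pics/c5.png',c)
```

```text
(no output)
```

View pics/c4.png

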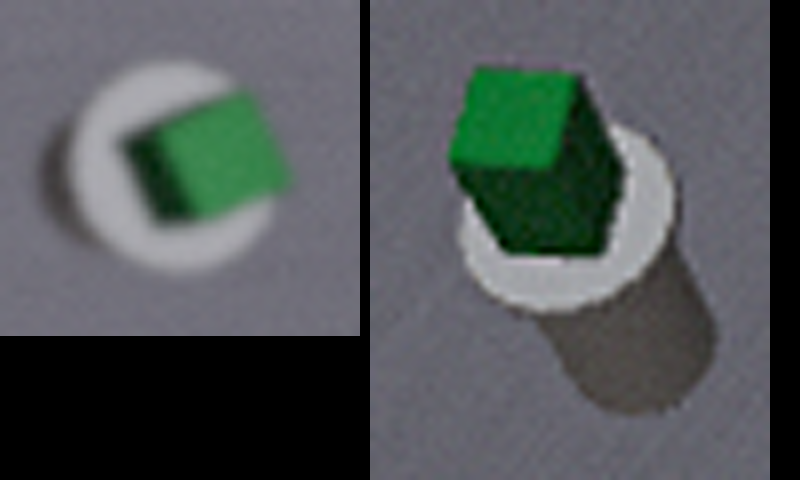

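View pics/c5.png

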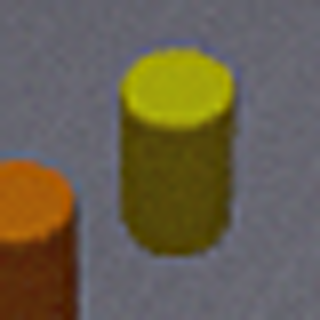

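```bash
cat >> fit.py <<'E'
def step(xy,tip,ydir):
    """row [x,y,z mm,twist] from now to tool centre xy, fingertip height tip, jaw axis ydir (either sign)"""
    s=arm.observe();Rm=R.from_rotvec(s['ee_rot']).as_matrix()
    d=np.array([xy[0],xy[1],tip+.178])-s['position'];t=Rm.T@d*1000
    b=Rm.T@np.array([ydir[0],ydir[1],0]);th=np.arctan2(-b[0],b[1])
    th=(th+np.pi/2)%np.pi-np.pi/2
    return np.r_[t.round(1),round(th,3)].tolist(), 'j7',s['joints'][6].round(2)
E
python3 - <<'E'
from fit import *
from fit import chute
f=lambda x,y,a,b:np.array([a+(x+.5)/5-.5,b+(y+.5)/5-.5])
pt=f(508,407,255,150);ps=f(73,247,255,150);ms=f(294,193,255,150); bs=f(299,206,255,150);mt=f(452,157,255,150)
def res(p):
    o,M=chute(p);q=p[3]
    post=o+M@[.065*np.sin(q-.611),.046+.065*np.cos(q-.611),.133]
    return np.concatenate([proj(Kt,Pt,post)[0]-pt,proj(Ks,Ps,post)[0]-ps,proj(Ks,Ps,o+M@[0,0,.195])[0]-ms,proj(Ks,Ps,o+M@[0,0,.160])[0]-bs,proj(Kt,Pt,o+M@[0,0,.195])[0]-mt,[50*(p[0]-.31)]])
s=least_squares(res,[.3,.5,0,0.05]);p=s.x;print(s.x,s.fun.round(2))
np.save('chute.npy',p[:3]);o,M=chute(p);l=np.array([np.sin(p[0]),-np.cos(p[0]),0])
print('mouth',o+M@[0,0,.195])
q=0.1;post=o+M@[.065*np.sin(q-.611),.046+.065*np.cos(q-.611),.133];print(post)
F=post+.045*l;print(F,step(F[:2],.225,l))
for g in [(440,283.5,.09),]: print('pusher collar',onz(Kt,Pt,437,283.5,.09))
print('grip top',onz(Kt,Pt,415+225/8,262+155/8,.146),onz(Ks,Ps,160+(518-370)/8,230+117/8,.146))
E
```

```text
[0.30785899 0.60584741 0.01789307 0.12443574] [-0.39 -0.73 -0.75 -0.   -0.89 -0.2  -0.51 -0.77  0.05 -1.53 -0.11]
mouth [ 0.63539176 -0.07502292  0.21487495]
[ 0.53647181 -0.10283454  0.14528726]
[ 0.55010766 -0.14571885  0.14528726] ([443.7, -268.5, 1.4, 0.11], 'j7', np.float64(-0.08))
pusher collar [ 0.41763569 -0.291868    0.09      ]
grip top [ 0.41965448 -0.29144261  0.146     ] [ 0.42501668 -0.28961214  0.146     ]
```

>>> move_arm([
  [44,-27,0,0.02],
  [88,-54,0,0.05],
  [133,-81,0,0.08],
  [177,-107,0,0.11],
  [222,-134,0,0.11],
  [266,-161,0,0.11],
  [310,-188,0,0.11],
  [355,-215,0,0.11],
  [400,-242,0,0.11],
  [444,-268,0,0.11],
  [444,-268,0,0.11],
  [444,-268,0,0.11],
], grip=0)

```text
clock: 1.65
position: [0.5504, -0.1466, 0.4044]
ee_rot: [3.104, 0.482, -0.002]
force: [-0.4, -1.1, 0.2]
width: 0.005
```

Run:
```python
from fit import *
s,im=snap('wrist','w1');print(s['clock'],s['position'],s['ee_rot'],s['width'],s['force'])
K,P=cam('wrist',s);o,M=chute(np.load('chute.npy'))
for n,x in(('mouth',[0,0,.195]),('post',[.065*np.sin(.124-.611),.046+.065*np.cos(.124-.611),.133])):print(n,proj(K,P,o+M@x))
```

```text
1.65 [ 0.55039565 -0.14656612  0.40437189] [ 3.10418858e+00  4.81510272e-01 -1.64261990e-03] 0.005233713299946003 [-0.3927869  -1.05341773  0.20278801]
mouth [[229.565697    46.52655935]]
post [[258.45874304 212.06309141]]
```

View pics/w1.png

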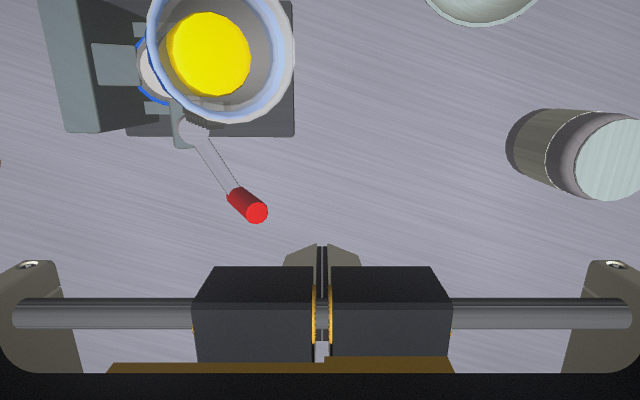

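Run:
```python
from fit import *
p=np.load('chute.npy');o,M=chute(p);l=np.array([np.sin(p[0]),-np.cos(p[0]),0])
s=arm.observe();K,P=cam('wrist',s);im=cv2.imread('pics/w1.png')
a=np.linspace(0,2*np.pi,60)
for r,z in((.034,.195),(.030,.195),(.022,.160)):
    for u,v in proj(K,P,np.array([o+M@[r*np.cos(t),r*np.sin(t),z] for t in a])):
        cv2.circle(im,(int(round(u)),int(round(v))),1,(0,0,255),-1)
cv2.imwrite('pics/w1o.png',im)
post=lambda q:o+M@[.065*np.sin(q-.611),.046+.065*np.cos(q-.611),.133]
print(step((post(.124)+.045*l)[:2],.125,l))
for q in(.124,.3,.5,.7,.9,1.0,1.08,1.14):
    F=post(q)+.0268*l;print(q,step(F[:2],post(q)[2]-.02,l)[0])
```

```text
([-0.2, -2.7, 101.5, -0.001], 'j7', np.float64(-1.15))
0.124 [-0.2, -20.9, 100.5, -0.001]
0.3 [-4.7, -30.0, 95.2, -0.001]
0.5 [-7.4, -41.0, 88.9, -0.001]
0.7 [-7.6, -52.2, 82.4, -0.001]
0.9 [-5.2, -63.3, 76.0, -0.001]
1.0 [-3.0, -68.6, 72.9, -0.001]
1.08 [-0.9, -72.7, 70.6, -0.001]
1.14 [1.0, -75.6, 68.9, -0.001]
```

View pics/w1o.png

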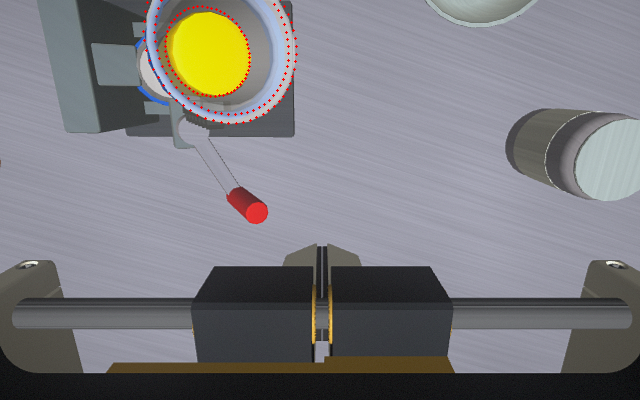

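>>> move_arm([
  [0,-3,50,0],
  [0,-3,101,0],
  [0,-3,101,0],
  [0,-12,101,0],
  [0,-20,100,0],
  [-5,-30,95,0],
  [-6,-35,92,0],
  [-7,-41,89,0],
  [-7.5,-47,85.5,0],
  [-7.5,-52,82.5,0],
  [-6.5,-58,79,0],
  [-5,-63,76,0],
  [-3,-69,73,0],
  [-1,-73,70.5,0],
  [1,-76,69,0],
  [1,-76,69,0],
])

```text
clock: 3.7
position: [0.5283, -0.0742, 0.3371]
ee_rot: [3.103, 0.48, 0.001]
force: [-3.2, -4.9, 10.6]
width: 0.004
```

Run:
```python
from fit import *
s,im=snap('wrist','w2');print(s['clock'],s['position'],s['force'])
K,P=cam('wrist',s);o,M=chute(np.load('chute.npy'))
for q in(.9,1.0,1.1):print(q,proj(K,P,o+M@[.065*np.sin(q-.611),.046+.065*np.cos(q-.611),.133]))
```

```text
3.7 [ 0.52833437 -0.07416274  0.33709135] [-3.21482956 -4.8987559  10.58813214]
0.9 [[294.57689111 286.43654193]]
1.0 [[282.83170351 285.92727292]]
1.1 [[270.99713315 284.11502929]]
```

View pics/w2.png

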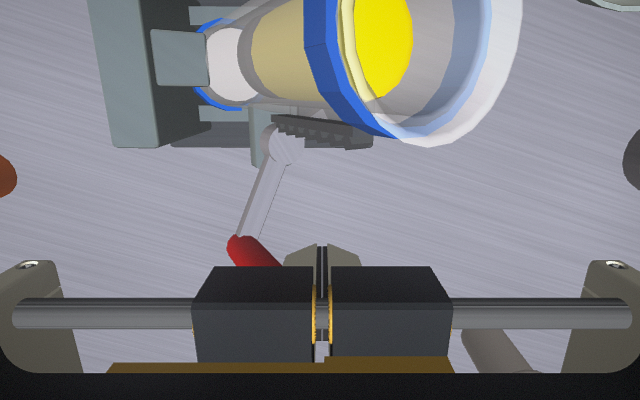

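>>> move_arm([
  [0,10,0,0],
  [0,25,0,0],
  [0,25,-50,0],
  [0,25,-110,0],
  [0,25,-130,0],
  [0,25,-130,0],
])

```text
clock: 4.5
position: [0.5366, -0.0979, 0.4672]
ee_rot: [3.104, 0.48, 0.005]
force: [0.5, 0.6, -0.9]
width: 0.002
```

Run:
```python
from fit import *
s,im=snap('wrist','w3');print(s['clock'],s['position'],s['force'])
K,P=cam('wrist',s);p=np.load('chute.npy');o,M=chute(p)
for q in(.9,1.0,1.1):print(q,proj(K,P,o+M@[.065*np.sin(q-.611),.046+.065*np.cos(q-.611),.133]))
print(step((.475,.2977),.225,M[:,1]))
print(step((.475,.2977),.225,M[:,0]))
```

```text
4.5 [ 0.53658012 -0.09787213  0.46717166] [ 0.49964053  0.58876653 -0.85035229]
0.9 [[276.08088953 205.5925548 ]]
1.0 [[269.16648435 204.28258926]]
1.1 [[262.32228928 202.19923169]]
([61.2, -395.5, 62.5, 1.57], 'j7', np.float64(-1.23))
([61.2, -395.5, 62.5, -0.001], 'j7', np.float64(-1.23))
```

View pics/w3.png

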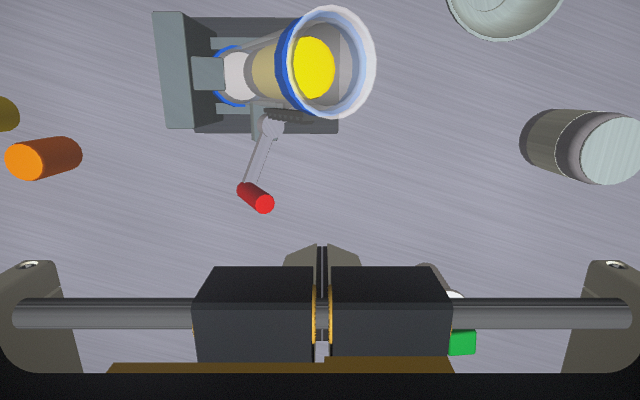

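Run:
```python
from fit import *
print(step((.475,.2977),.225,np.array([.707,-.707])))
```

```text
([61.2, -395.5, 62.5, -0.478], 'j7', np.float64(-1.23))
```

>>> move_arm([
  [9,-55,0,-0.06],
  [18,-110,0,-0.13],
  [27,-165,0,-0.2],
  [36,-220,0,-0.28],
  [45,-275,0,-0.35],
  [53,-330,20,-0.42],
  [61,-380,45,-0.478],
  [61,-395,62,-0.478],
  [61,-395,62,-0.478],
  [61,-395,62,-0.478],
], grip=66)

```text
clock: 5.8
position: [0.4755, 0.296, 0.4037]
ee_rot: [2.903, 1.199, -0.001]
force: [0.7, -0.0, -0.6]
width: 0.72
```

Run:
```python
from fit import *
s,im=snap('wrist','w4');print(s['clock'],s['position'],s['width'],s['force'])
K,P=cam('wrist',s)
h=cv2.cvtColor(im,cv2.COLOR_RGB2HSV);m=cv2.inRange(h,(24,150,60),(34,255,255));ys,xs=np.nonzero(m);print(xs.min(),xs.max(),ys.min(),ys.max())
print(proj(K,P,[[.475,.2977,.07]]))
```

```text
5.8 [0.47554529 0.29601316 0.40367168] 0.7199862614604978 [ 0.73538601 -0.00834752 -0.57661653]
294 338 151 203
[[320.16392095 184.19943711]]
```

View pics/w4.png

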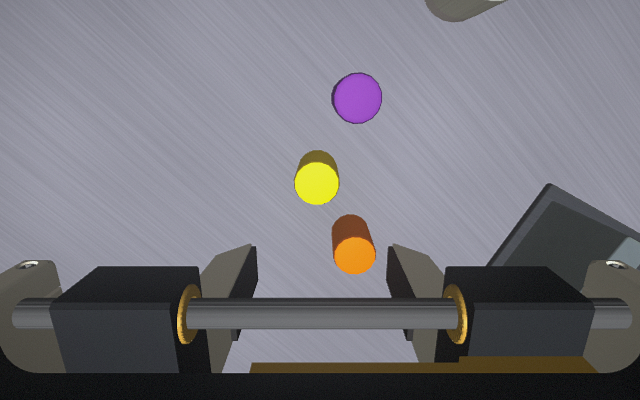

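Run:
```python
from fit import *
s=arm.observe();K,P=cam('wrist',s);X=onz(K,P,316.5,183,.07);print(X)
print(step(X[:2],.054,np.array([.707,-.707])))
```

```text
[0.47371005 0.30102263 0.07      ]
([2.1, -5.1, 172.1, -0.003], 'j7', np.float64(-1.6))
```

>>> move_arm([
  [2,-5,50,0],
  [2,-5,100,0],
  [2,-5,140,0],
  [2,-5,160,0],
  [2,-5,172,0],
  [2,-5,172,0],
])

```text
clock: 6.6
position: [0.4731, 0.3019, 0.2319]
ee_rot: [2.903, 1.201, 0.0]
force: [0.6, 0.1, -0.3]
width: 0.718
```

>>> move_arm([
  [0,0,0,0],
  [0,0,0,0],
  [0,0,0,0],
  [0,0,0,0],
  [0,0,-20,0],
  [0,0,-60,0],
  [0,0,-110,0],
  [0,0,-160,0],
  [0,0,-210,0],
  [0,0,-240,0],
], grip=36, grip_force=10)

```text
clock: 7.85
position: [0.4723, 0.3028, 0.4743]
ee_rot: [-2.902, -1.203, -0.004]
force: [0.0, -0.3, -0.9]
width: 0.474
```

Run:
```python
from fit import *
s,im=snap('wrist','w5');print(s['clock'],s['position'],s['width']*91.8,s['force'])
p=np.load('chute.npy');o,M=chute(p);l=np.array([np.sin(p[0]),-np.cos(p[0]),0])
mouth=o+M@[0,0,.195];print(mouth,l,M[:,2])
for h in(0.03,):
  # upright block bottom centre; 
  print(step((mouth+.0*l)[:2],.31,M[:,1]))
```

```text
7.85 [0.47231601 0.30276202 0.47427953] 43.478321665718 [ 0.03094301 -0.2794159  -0.8998121 ]
[ 0.63539176 -0.07502292  0.21487495] [ 0.30301899 -0.95298452  0.        ] [ 0.15150949 -0.47649226  0.8660254 ]
([-152.6, 382.5, -11.0, -1.093], 'j7', np.float64(-1.59))
```

View pics/w5.png

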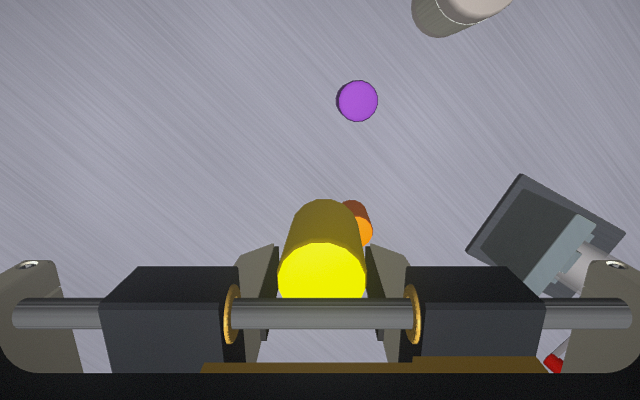

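>>> move_arm([
  [-18,46,-25,-0.12],
  [-36,91,-35,-0.25],
  [-54,137,-35,-0.38],
  [-72,182,-35,-0.5],
  [-90,228,-35,-0.63],
  [-108,273,-35,-0.76],
  [-126,317,-30,-0.89],
  [-140,351,-20,-1.02],
  [-152.5,382.5,-15,-1.093],
  [-152.5,382.5,-11,-1.093],
  [-152.5,382.5,-11,-1.093],
  [-152.5,382.5,-11,-1.093],
])

```text
clock: 9.4
position: [0.6351, -0.0741, 0.4831]
ee_rot: [-1.852, -2.537, -0.001]
force: [0.2, -0.4, -0.7]
width: 0.474
```

Run:
```python
from fit import *
s,im=snap('scene','s6');print(s['clock'],s['position'],s['width']*91.8,s['force'])
cv2.imwrite('pics/s6c.png',cv2.resize(im[60:260,220:420,::-1],None,fx=3,fy=3))
s,im=snap('wrist','w6')
p=np.load('chute.npy');o,M=chute(p);l=np.array([np.sin(p[0]),-np.cos(p[0]),0]);Mc=o+M@[0,0,.195]
for u,h in((0,94),(0,60),(0,37),(17,37),(34,36),(22,24)):
  print(u,h,step((Mc+u/1000*l)[:2],Mc[2]+h/1000,M[:,1]))
```

```text
9.4 [ 0.63507411 -0.07412333  0.4830509 ] 43.50467922211019 [ 0.15107437 -0.42725454 -0.74104507]
0 94 ([-0.6, 0.1, -3.7, 0.001], 'j7', np.float64(0.17))
0 60 ([-0.6, 0.1, 30.3, 0.001], 'j7', np.float64(0.17))
0 37 ([-0.6, 0.0, 53.3, 0.001], 'j7', np.float64(0.17))
17 37 ([-17.6, 0.0, 53.3, 0.001], 'j7', np.float64(0.17))
34 36 ([-34.6, -0.0, 54.3, 0.001], 'j7', np.float64(0.17))
22 24 ([-22.6, 0.0, 66.3, 0.001], 'j7', np.float64(0.17))
```

View pics/s6c.png

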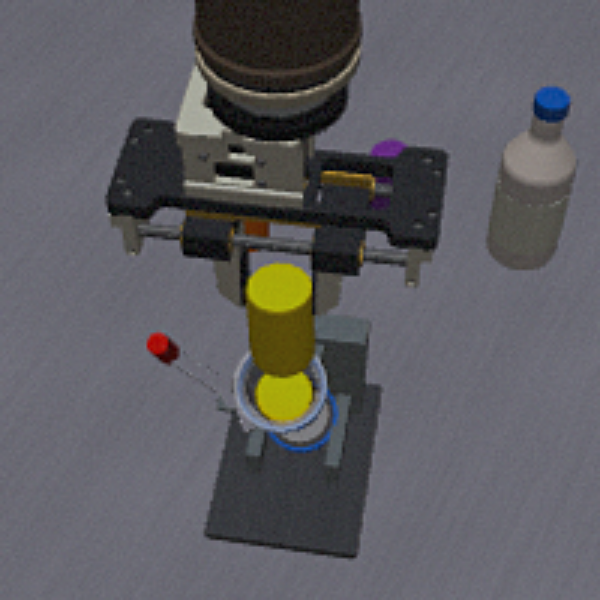

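View pics/w6.png

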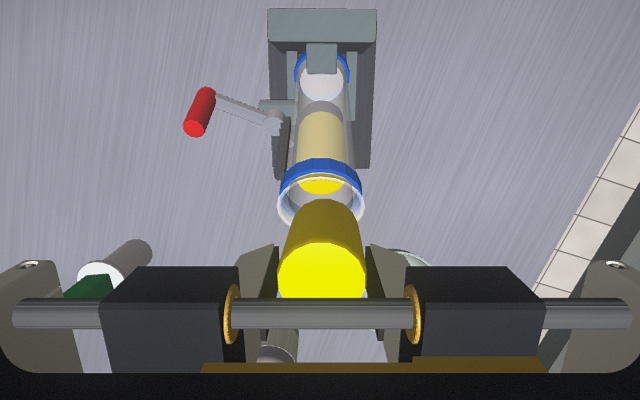

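>>> move_arm([
  [0,0,20,0],
  [0,0,35,0],
  [0,0,45,0],
  [0,0,51,0],
  [0,0,53,0],
  [-3,0,53,0],
  [-6,0,53,0],
  [-9,0,53,0],
  [-12,0,53,0],
  [-15,0,53,0],
  [-18,0,53,0],
  [-18,0,53,0],
], grip_force=6)

```text
clock: 11.0
position: [0.641, -0.0932, 0.4301]
ee_rot: [1.855, 2.535, 0.001]
force: [-0.7, 0.0, 5.7]
width: 0.474
```

Run:
```python
from fit import *
s,im=snap('wrist','w7');print(s['clock'],s['position'],s['width']*91.8,s['force'])
```

```text
11.0 [ 0.64102726 -0.09319812  0.43011344] 43.50819319334761 [-0.66217447  0.02469701  5.72405358]
```

View pics/w7.png

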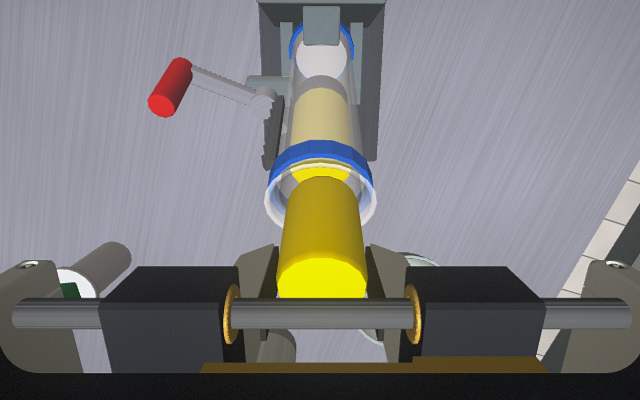

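>>> move_arm([
  [-3,0,0,0],
  [-6,0,0,0],
  [-9,0,0,0],
  [-12,0,0,0],
  [-15,0,0,0],
  [-16,0,0,0],
])

```text
clock: 11.8
position: [0.6456, -0.1084, 0.4294]
ee_rot: [-1.855, -2.535, 0.001]
force: [-0.5, 0.4, -0.7]
width: 0.476
```

Run:
```python
from fit import *
s,im=snap('wrist','w8');print(s['clock'],s['position'],s['width']*91.8,s['force'])
s,im=snap('scene','s8')
cv2.imwrite('pics/s8c.png',cv2.resize(im[100:260,220:420,::-1],None,fx=4,fy=4)[:600])
```

```text
11.8 [ 0.64556365 -0.1083717   0.42937844] 43.67664646826281 [-0.52845502  0.40034881 -0.67245414]
```

View pics/w8.png

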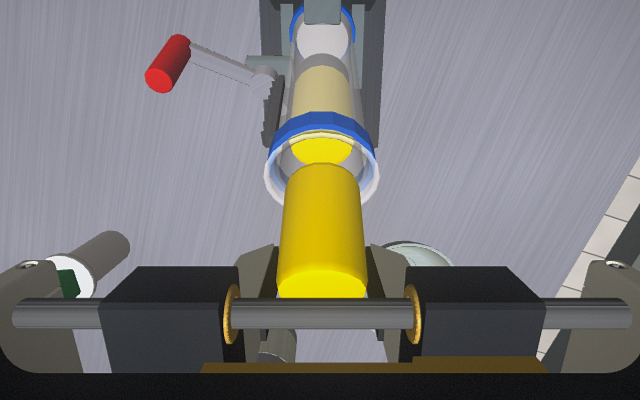

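View pics/s8c.png

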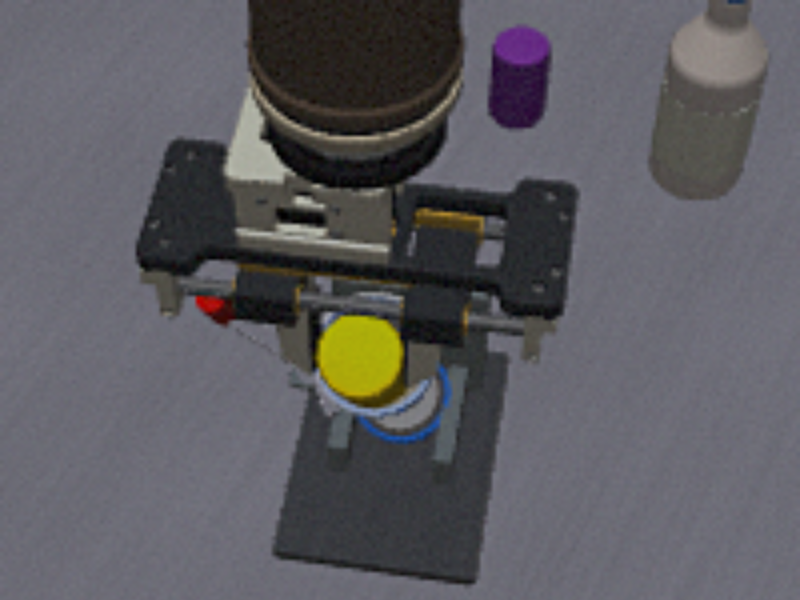

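>>> move_arm([
  [2,0,4,0],
  [4,0,7,0],
  [7,0,10,0],
  [10,0,13,0],
  [12,0,15,0],
  [12,0,15,0],
])

```text
clock: 12.65
position: [0.6419, -0.0964, 0.4144]
ee_rot: [-1.854, -2.536, 0.0]
force: [-1.3, -0.6, -1.0]
width: 0.473
```

Run:
```python
from fit import *
s,im=snap('wrist','w9');print(s['clock'],s['position'],s['width']*91.8,s['force'])
```

```text
12.65 [ 0.64188174 -0.0964223   0.41443578] 43.42481522923112 [-1.30197491 -0.64743161 -1.04272704]
```

View pics/w9.png

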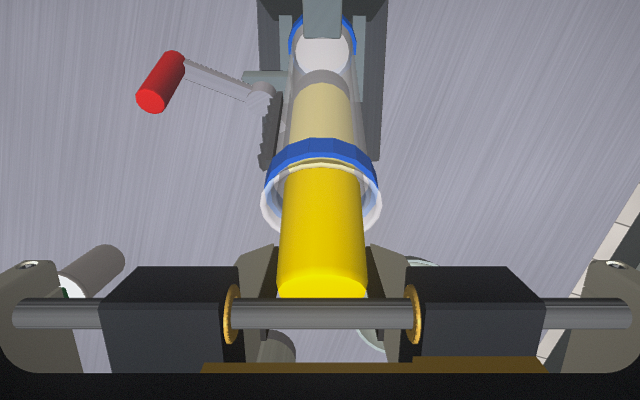

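>>> move_arm([
  [1.5,0,2.5,0],
  [3,0,5,0],
  [3,0,5,0],
])

```text
clock: 13.08
position: [0.641, -0.0936, 0.4094]
ee_rot: [-1.854, -2.536, 0.0]
force: [0.1, 0.1, -0.8]
width: 0.475
```

>>> move_arm([
  [0,0,0,0],
  [0,0,0,0],
  [0,0,0,0],
  [0,0,-5,0],
  [0,0,-40,0],
  [0,0,-80,0],
  [0,0,-80,0],
], grip=70)

```text
clock: 13.95
position: [0.6416, -0.0934, 0.4938]
ee_rot: [1.851, 2.531, 0.006]
force: [-0.6, 0.8, -1.2]
width: 0.761
```

Run:
```python
from fit import *
s,im=snap('wrist','w10');print(s['clock'],s['position'],s['width']*91.8,s['force'])
K,P=cam('wrist',s);o,M=chute(np.load('chute.npy'));a=np.linspace(0,2*np.pi,60);im=im[:,:,::-1].copy()
for r,z in((.022,.230),(.034,.195)):
    for u,v in proj(K,P,np.array([o+M@[r*np.cos(t),r*np.sin(t),z] for t in a])): cv2.circle(im,(int(round(u)),int(round(v))),1,(0,0,255),-1)
cv2.imwrite('pics/w10.png',im)
Ks,Ps=cam('scene');s,im=snap('scene','s10');im=im[:,:,::-1].copy()
im=cv2.resize(im[150:250,255:360],None,fx=5,fy=5,interpolation=cv2.INTER_CUBIC)
for r,z in((.022,.230),(.034,.195)):
    for u,v in proj(Ks,Ps,np.array([o+M@[r*np.cos(t),r*np.sin(t),z] for t in a])): cv2.circle(im,(int((u-255+.5)*5),int((v-150+.5)*5)),1,(0,0,255),-1)
cv2.imwrite('pics/s10c.png',im)
```

```text
13.95 [ 0.64158003 -0.09336063  0.49382292] 69.83174218337234 [-0.5570777   0.76090797 -1.17748179]
```

View pics/w10.png

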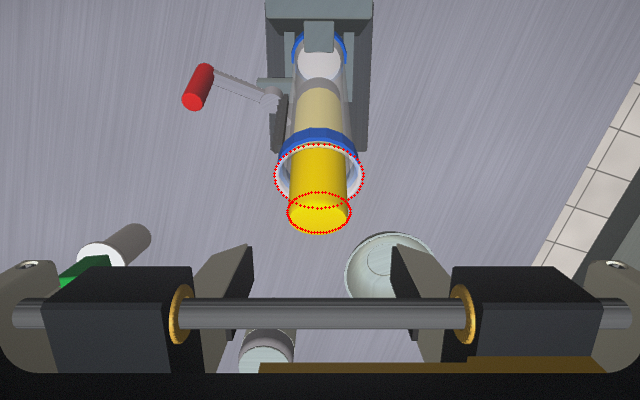

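View pics/s10c.png

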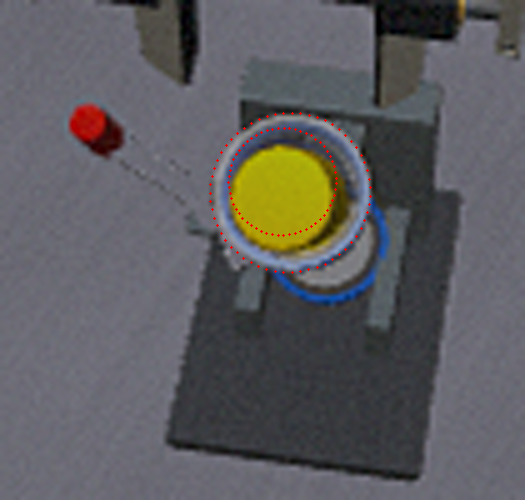

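Run:
```python
from fit import *
print(step((.4225,-.2905),.235,np.array([.94,.35])))
```

```text
([-121.3, -267.9, 77.0, -0.049], 'j7', np.float64(0.2))
```

>>> move_arm([
  [-21,-46,0,0],
  [-42,-92,0,0],
  [-63,-138,0,0],
  [-84,-185,10,-0.02],
  [-105,-232,40,-0.05],
  [-121,-268,70,-0.05],
  [-121,-268,77,-0.05],
  [-121,-268,77,-0.05],
  [-121,-268,77,-0.05],
])

```text
clock: 15.18
position: [0.4235, -0.2894, 0.4133]
ee_rot: [1.787, 2.583, 0.001]
force: [0.2, -0.1, 0.4]
width: 0.766
```

Run:
```python
from fit import *
s,im=snap('wrist','w11');print(s['clock'],s['position'],s['width']*91.8,s['force'])
K,P=cam('wrist',s)
h=cv2.cvtColor(im,cv2.COLOR_RGB2HSV);m=cv2.inRange(h,(50,120,40),(80,255,255));print(np.bincount(h[m>0][:,2])//20)
print(proj(K,P,[.4225,-.2905,.146]),proj(K,P,[.4225,-.2905,.09]))
```

```text
15.175 [ 0.42348068 -0.2893609   0.41326712] 70.31692593798613 [ 0.19712346 -0.14078608  0.37109422]
[0 0 0 0 0 0 0 0 0 0 0 0 0 0 0 0 0 0 0 0 0 0 0 0 0 0 0 0 0 0 0 0 0 0 0 0 0
 0 0 0 0 0 0 0 0 0 0 0 0 0 0 0 0 0 0 0 0 0 0 0 0 0 0 0 0 0 0 0 0 0 0 0 0 0
 0 0 0 0 0 0 0 0 0 0 0 0 0 0 0 0 0 0 0 0 0 0 0 0 0 0 0 0 0 0 0 0 0 0 0 0 0
 0 0 0 0 0 0 0 0 0 0 0 0 0 0 0 0 0 0 0 0 0 0 0 0 0 0 0 0 0 0 0 0 0 0 0 0 0
 0 0 0 0 0 0 0 0 0 0 0 0 0 0 0 0 0 0 0 0 0 0 0 0 0 0 0 0 1 2 4 5 7 6 7 5 5
 3 1 0 0]
[[319.01716725 208.76101948]] [[319.42027338 188.92592293]]
```

View pics/w11.png

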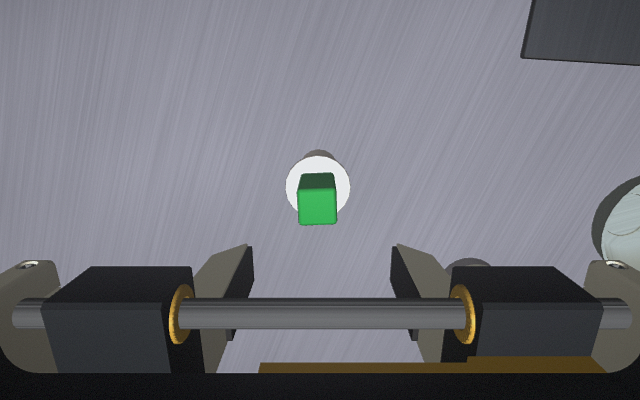

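>>> move_arm([
  [0,0,45,0],
  [0,0,90,0],
  [0,0,120,0],
  [0,0,135,0],
  [0,0,135,0],
], grip=60)

```text
clock: 15.85
position: [0.4228, -0.29, 0.2776]
ee_rot: [-1.789, -2.582, -0.0]
force: [0.8, -0.6, -0.0]
width: 0.655
```

>>> move_arm([
  [0,0,0,0],
  [0,0,0,0],
  [0,0,0,0],
  [0,0,0,0],
  [0,0,0,0],
  [0,0,-15,0],
  [0,0,-60,0],
  [0,0,-110,0],
  [0,0,-160,0],
  [0,0,-210,0],
  [0,0,-260,0],
  [0,0,-300,0],
  [0,0,-300,0],
], grip=20, grip_force=12)

```text
clock: 17.48
position: [0.4224, -0.2897, 0.5813]
ee_rot: [1.787, 2.577, 0.001]
force: [-0.6, -0.9, -2.7]
width: 0.325
```

Run:
```python
from fit import *
s,im=snap('wrist','w12');print(s['clock'],s['position'],s['width']*91.8,s['force'])
p=np.load('chute.npy');o,M=chute(p);l=np.array([np.sin(p[0]),-np.cos(p[0]),0]);T=o+M@[0,0,.230];print(T)
print(step(T[:2],.380,M[:,1]))
```

```text
17.475 [ 0.42243503 -0.28973086  0.58134762] 29.802394252515857 [-0.61701197 -0.87468163 -2.67285607]
[ 0.6406946  -0.09170015  0.24518584]
([109.0, 274.1, 21.2, 0.051], 'j7', np.float64(0.78))
```

View pics/w12.png

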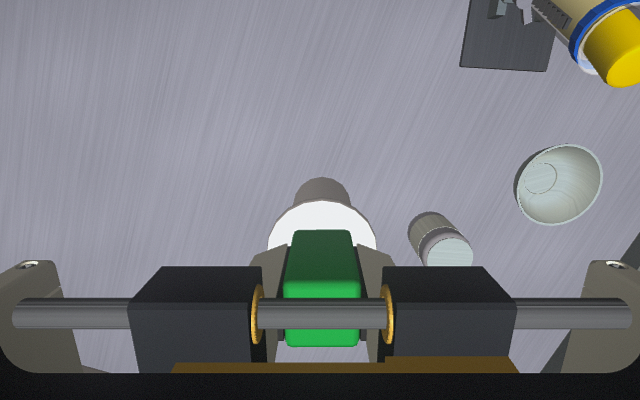

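```bash
cat > tgt.py <<'E'
from fit import *
p=np.load('chute.npy');o,M=chute(p);l=np.array([np.sin(p[0]),-np.cos(p[0]),0]);T=o+M@[0,0,.230]
def piv(u,h): # pivot (grasp point) at u,h mm rel. to T
    return step((T+u/1000*l)[:2],T[2]+h/1000-.019,M[:,1])
E
python3 - <<'E'
from tgt import *
print(piv(3.5,9.5+119+12))
E
```

```text
([105.5, 273.9, 34.5, 0.051], 'j7', np.float64(0.78))
```

>>> move_arm([
  [20,50,0,0],
  [40,100,0,0.02],
  [60,150,0,0.05],
  [78,200,0,0.05],
  [95,245,0,0.05],
  [105,274,10,0.05],
  [105,274,25,0.05],
  [105.5,274,34,0.05],
  [105.5,274,34,0.05],
  [105.5,274,34,0.05],
])

```text
clock: 18.77
position: [0.6415, -0.0964, 0.5444]
ee_rot: [1.856, 2.534, -0.0]
force: [-0.0, 0.4, -1.6]
width: 0.329
```

Run:
```python
from tgt import *
s,im=snap('scene','s13');print(s['clock'],s['position'],s['width']*91.8,s['force'])
cv2.imwrite('pics/s13c.png',cv2.resize(im[60:260,220:420,::-1],None,fx=3,fy=3))
C=np.array([-16.5,9.5])
for th in(0,5,10,15,20,25,30,33):
    t=np.radians(th);v=C+[20*np.cos(t)+119*np.sin(t),-20*np.sin(t)+119*np.cos(t)]
    print(th,v.round(1),piv(*v)[0])
```

```text
18.775 [ 0.64151631 -0.09640032  0.54443773] 30.189982786115905 [-0.01759378  0.4119008  -1.60436155]
0 [  3.5 128.5] [1.1, 0.4, 11.9, -0.001]
5 [ 13.8 126.3] [-9.2, 0.5, 14.1, -0.001]
10 [ 23.9 123.2] [-19.3, 0.5, 17.2, -0.001]
15 [ 33.6 119.3] [-29.0, 0.5, 21.2, -0.001]
20 [ 43.  114.5] [-38.4, 0.5, 26.0, -0.001]
25 [ 51.9 108.9] [-47.3, 0.5, 31.6, -0.001]
30 [ 60.3 102.6] [-55.7, 0.5, 37.9, -0.001]
33 [65.1 98.4] [-60.5, 0.5, 42.1, -0.001]
```

View pics/s13c.png

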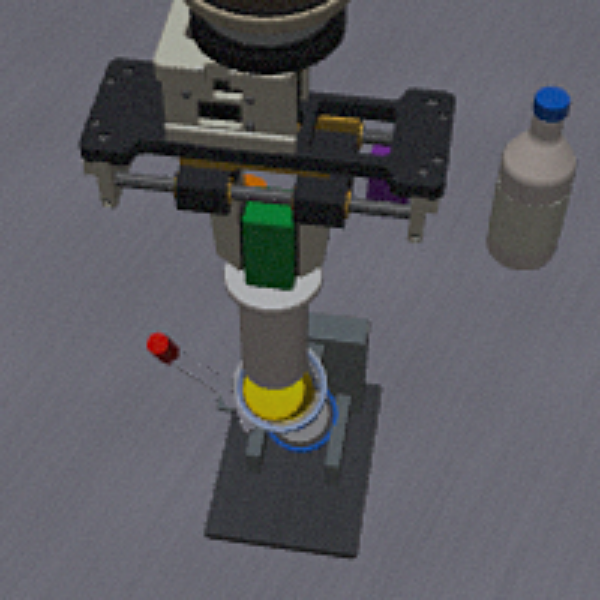

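Now down onto the block's upper edge and tilt, first to about 15°, with a light grip.

>>> move_arm([
  [1,0.5,6,0],
  [1,0.5,11,0],
  [-4,0.5,13.5,0],
  [-9,0.5,15,0],
  [-14,0.5,16.5,0],
  [-19,0.5,18.5,0],
  [-24,0.5,20,0],
  [-29,0.5,22.5,0],
  [-29,0.5,22.5,0],
], grip_force=6)

```text
clock: 19.95
position: [0.6513, -0.1236, 0.5206]
ee_rot: [-1.855, -2.535, 0.001]
force: [-0.3, -0.4, 1.5]
width: 0.33
```

Run:
```python
from tgt import *
s,im=snap('wrist','w14');print(s['clock'],s['position'],s['width']*91.8,s['force'])
s,im=snap('scene','s14')
cv2.imwrite('pics/s14c.png',cv2.resize(im[60:260,220:420,::-1],None,fx=3,fy=3))
```

```text
19.95 [ 0.65132396 -0.1235772   0.52059901] 30.33241552231391 [-0.31209413 -0.37736297  1.47445719]
```

View pics/w14.png

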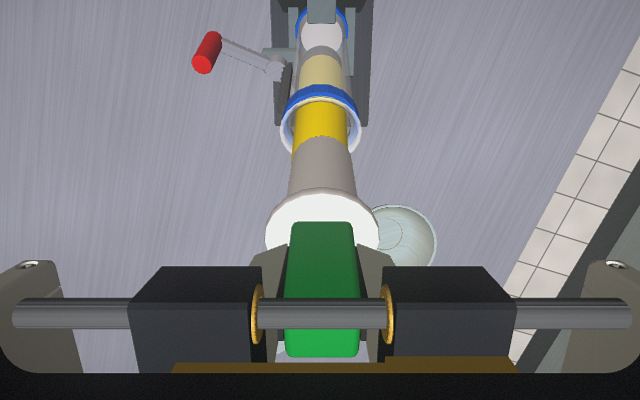

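View pics/s14c.png

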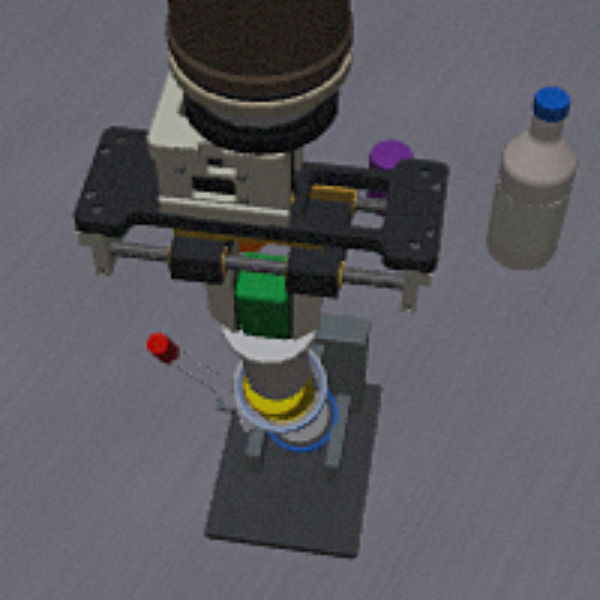

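>>> move_arm([
  [-5,0,2.5,0],
  [-9.5,0,5,0],
  [-14,0,7.5,0],
  [-18.5,0,10.5,0],
  [-23,0,13.5,0],
  [-27,0,17,0],
  [-27,0,17,0],
])

```text
clock: 20.92
position: [0.6595, -0.1492, 0.5036]
ee_rot: [-1.855, -2.535, 0.001]
force: [0.9, 0.1, -0.4]
width: 0.329
```

Run:
```python
from tgt import *
s,im=snap('wrist','w15');print(s['clock'],s['position'],s['width']*91.8,s['force'])
s,im=snap('scene','s15')
cv2.imwrite('pics/s15c.png',cv2.resize(im[60:260,220:420,::-1],None,fx=3,fy=3))
```

```text
20.925 [ 0.65951124 -0.14923877  0.50362243] 30.208473759497036 [ 0.93358545  0.07601305 -0.39022192]
```

View pics/w15.png

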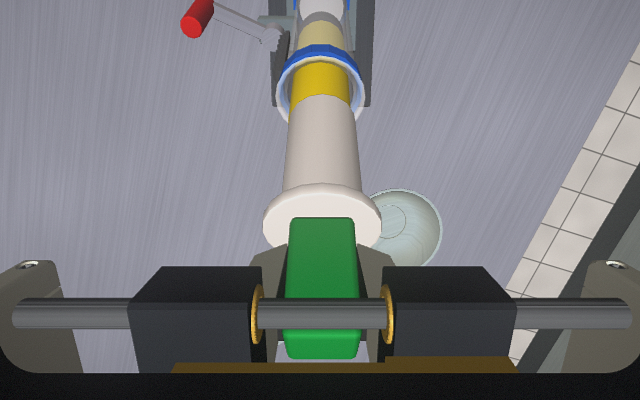

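View pics/s15c.png

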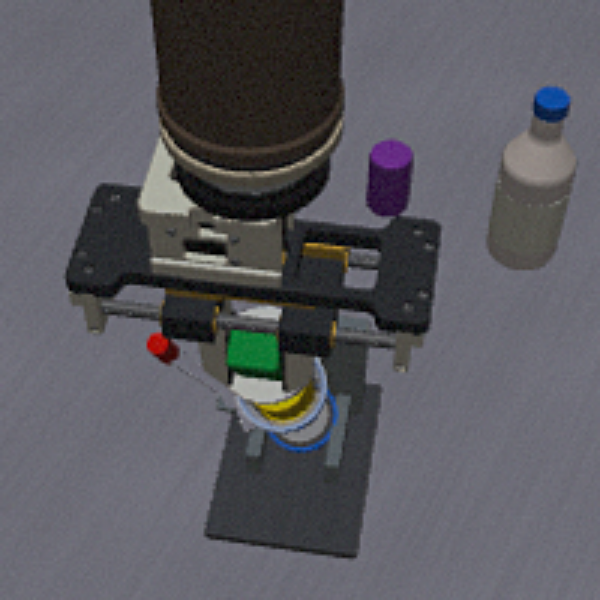

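>>> move_arm([
  [1,0,1.7,0],
  [2,0,3.5,0],
  [3,0,5.2,0],
  [4,0,7,0],
  [5,0,8.7,0],
  [6,0,10.4,0],
], grip_force=10)

```text
clock: 21.78
position: [0.6577, -0.1429, 0.4937]
ee_rot: [1.854, 2.536, 0.0]
force: [1.4, -3.1, 5.2]
width: 0.328
```

```bash
cat > look.py <<'E'
from tgt import *
import sys
s,im=snap('wrist','w'+sys.argv[1]);F=s['force'];print(s['clock'],s['position'],s['width']*91.8,F,'axial',F@M[:,2],'X',F@M[:,0],'Y',F@M[:,1])
g=s['position']-[0,0,.159];print('grasp pt in chute mm',(M.T@(g-o)*1000).round(1))
E
python3 look.py 16
```

```text
21.775 [ 0.65767347 -0.14289828  0.49373548] 30.09802943765663 [ 1.39774568 -3.13694634  5.20090042] axial 6.210614272375371 X -0.3552986314347759 Y -0.38147569316276114
grasp pt in chute mm [ -1.9  -0.7 334.5]
```

View pics/w16.png

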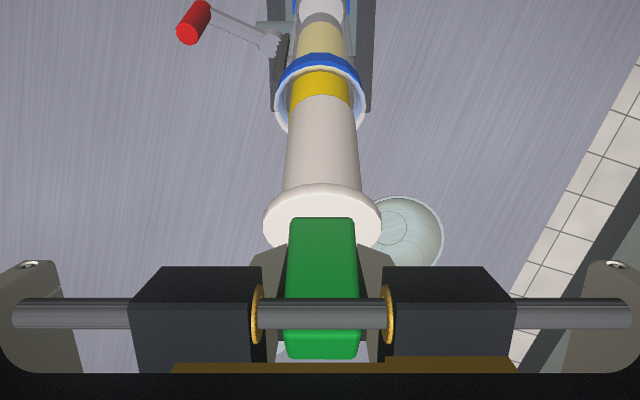

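>>> move_arm([
  [1.5,0,2.6,0],
  [3,0,5.2,0],
  [4.5,0,7.8,0],
  [6,0,10.4,0],
  [7.5,0,13,0],
  [9,0,15.6,0],
  [10.5,0,18.2,0],
  [12,0,20.8,0],
  [13.5,0,23.4,0],
  [15,0,26,0],
], grip_force=20)

```text
clock: 23.08
position: [0.6531, -0.129, 0.4679]
ee_rot: [1.854, 2.535, -0.001]
force: [2.3, -6.7, 8.2]
width: 0.325
```

```bash
python3 look.py 17
```

```text
23.075 [ 0.65314948 -0.12901144  0.46786498] 29.87248171038155 [ 2.27955478 -6.71025812  8.17770204] axial 10.62485795837411 X -2.047389724317865 Y -0.13904478946402427
grasp pt in chute mm [ -2.2  -0.6 304.8]
```

View pics/w17.png

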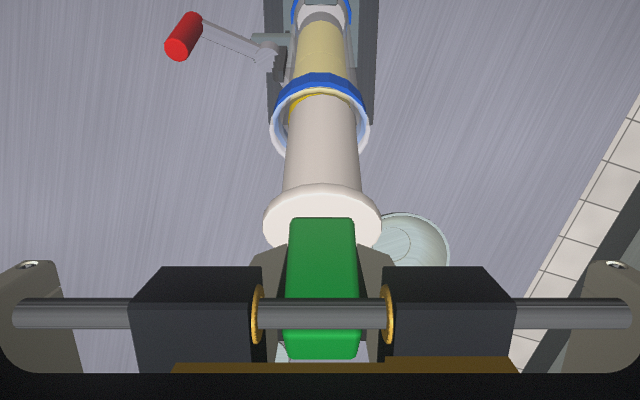

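>>> move_arm([
  [1.6,0,2.6,0],
  [3.2,0,5.2,0],
  [4.8,0,7.8,0],
  [6.4,0,10.4,0],
  [8,0,13,0],
  [9.5,0,15.6,0],
  [11,0,18.2,0],
  [12.5,0,20.8,0],
  [14,0,23.4,0],
  [15.5,0,26,0],
  [17,0,28.6,0],
  [18.5,0,31.2,0],
])

```text
clock: 24.62
position: [0.6476, -0.1136, 0.4372]
ee_rot: [1.856, 2.53, -0.003]
force: [2.4, -10.2, 8.7]
width: 0.326
```

```bash
python3 look.py 18
```

```text
24.625 [ 0.64763539 -0.11355536  0.437168  ] 29.965919277446773 [  2.40434862 -10.22054376   8.69393997] axial 12.763464502353612 X -4.7190890636532465 Y 0.8057118095838097
grasp pt in chute mm [ -3.4   0.  270. ]
```

View pics/w18.png

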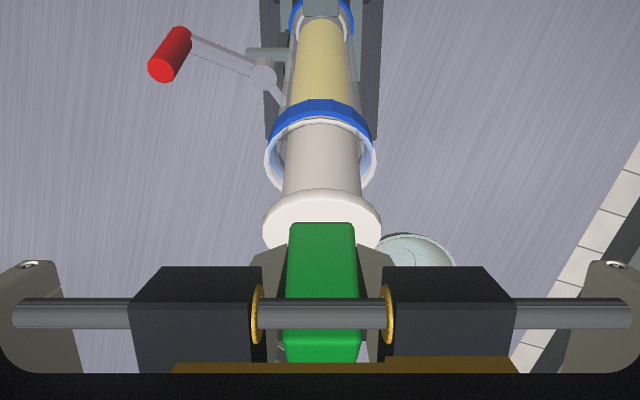

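>>> move_arm([
  [1,0,2,0],
  [2,0,4,0],
  [3,0,6,0],
  [4,0,8,0],
  [5,0,9.5,0],
  [5.5,0,10.5,0],
], grip_force=40)

```text
clock: 25.42
position: [0.646, -0.108, 0.4266]
ee_rot: [1.856, 2.531, -0.003]
force: [2.3, -11.4, 11.4]
width: 0.323
```

```bash
python3 look.py 19
```

```text
25.425 [ 0.64597842 -0.10795346  0.4266412 ] 29.613732961906656 [  2.28188628 -11.37115705  11.42176993] axial 15.655538668464173 X -4.272648532036891 Y 1.271074199715793
grasp pt in chute mm [-3.60e+00 -1.00e-01  2.58e+02]
```

>>> move_arm([
  [0.5,0,1,0],
  [1,0,2,0],
  [1.5,0,3,0],
  [1.5,0,3,0],
])

```text
clock: 25.98
position: [0.6457, -0.1077, 0.4262]
ee_rot: [1.855, 2.527, -0.003]
force: [-1.2, -13.9, 23.2]
width: 0.326
```

```bash
python3 look.py 20
```

```text
25.975 [ 0.64569906 -0.10772116  0.42620781] 29.917272109989575 [ -1.19800454 -13.93583209  23.1941233 ] axial 26.545507055828775 X 0.41007967626446096 Y 5.364501512500464
grasp pt in chute mm [-3.500e+00  1.000e-01  2.575e+02]
```

View pics/w20.png

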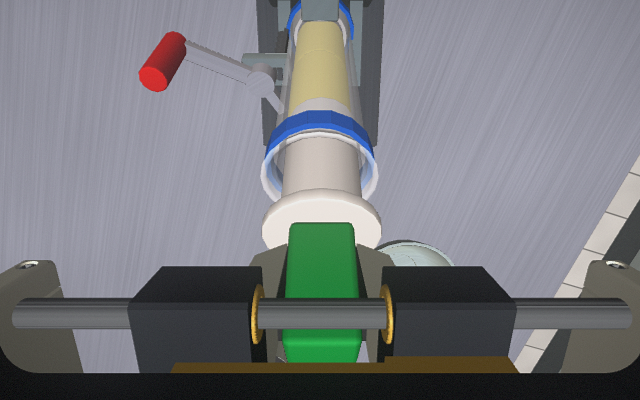

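>>> move_arm([
  [0.5,0,1,0],
  [1,0,1.7,0],
  [1,0,1.7,0],
  [1,0,1.7,0],
])

```text
clock: 26.52
position: [0.6456, -0.1078, 0.4256]
ee_rot: [1.855, 2.524, -0.003]
force: [-1.6, -16.3, 28.9]
width: 0.325
```

```bash
python3 look.py 21
```

```text
26.525 [ 0.64562857 -0.10775987  0.4256026 ] 29.821064400141044 [ -1.64381806 -16.34945882  28.9005542 ] axial 32.56995064932988 X 1.3882990671887416 Y 6.5207296244257495
grasp pt in chute mm [-3.800e+00  2.000e-01  2.569e+02]
```

>>> move_arm([
  [-1,0,-2,0],
  [-2,0,-3.7,0],
  [-2,0,-3.7,0],
])

```text
clock: 26.95
position: [0.646, -0.1082, 0.4259]
ee_rot: [1.856, 2.529, -0.003]
force: [3.2, -11.5, 9.0]
width: 0.325
```

```bash
python3 look.py 22
```

```text
26.95 [ 0.64599856 -0.10816062  0.42594809] 29.842540330932216 [  3.18901264 -11.47975837   9.03745038] axial 13.779843304636149 X -5.792487972738111 Y 0.4395050890408406
grasp pt in chute mm [-4.100e+00 -1.000e-01  2.575e+02]
```

>>> move_arm([
  [-1,0,-1,0],
  [-1.5,0,-1.2,0],
  [-1.5,0,-1.2,0],
], grip_force=10)

```text
clock: 27.38
position: [0.6461, -0.1078, 0.4264]
ee_rot: [1.855, 2.534, -0.002]
force: [1.4, -5.2, 5.9]
width: 0.324
```

>>> move_arm([
  [0,0,0,0],
  [0,0,0,0],
  [0,0,0,0],
  [0,0,0,0],
  [0,0,-20,0],
  [0,0,-60,0],
  [0,0,-110,0],
  [0,0,-150,0],
  [0,0,-150,0],
], grip=75)

```text
clock: 28.5
position: [0.6462, -0.1058, 0.5796]
ee_rot: [1.851, 2.533, 0.005]
force: [1.0, -0.5, 0.2]
width: 0.815
```

```bash
python3 look.py 23
python3 - <<'E'
from tgt import *
s=arm.observe();K,P=cam('wrist',s);im=cv2.imread('pics/w23.png');a=np.linspace(0,2*np.pi,60)
for r,z in((.030,.230),(.030,.223),(.034,.195)):
    for u,v in proj(K,P,np.array([o+M@[r*np.cos(t),r*np.sin(t),z] for t in a])): cv2.circle(im,(int(round(u)),int(round(v))),1,(0,0,255),-1)
cv2.imwrite('pics/w23o.png',im)
q=1.1;print(proj(K,P,o+M@[.065*np.sin(q-.611),.046+.065*np.cos(q-.611),.133]))
s,im=snap('scene','s23');Ks,Ps=cam('scene')
im=cv2.resize(im[150:250,255:360,::-1],None,fx=5,fy=5,interpolation=cv2.INTER_CUBIC)
cv2.imwrite('pics/s23c.png',im)
E
```

```text
28.5 [ 0.64619536 -0.10581607  0.57960909] 74.85393734314641 [ 0.95363795 -0.53181017  0.23050824] axial 0.5975146200319146 X -0.5739092084897204 Y -0.7476536278208943
grasp pt in chute mm [ 74.6  -1.  389.5]
[[220.95414955  85.16043073]]
```

View pics/w23o.png

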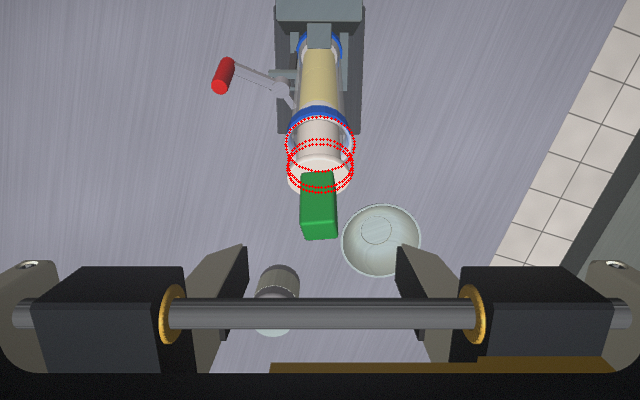

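View pics/s23c.png

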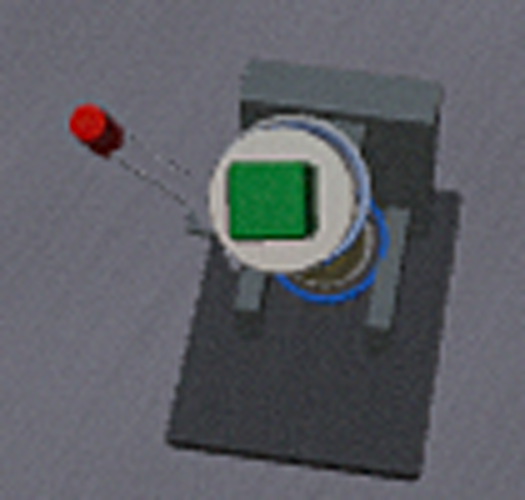

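Run:
```python
from tgt import *
s=arm.observe();K,P=cam('wrist',s);im=cv2.imread('pics/w23.png')
f=8;c=cv2.resize(im[20:100,280:365],None,fx=f,fy=7.5,interpolation=cv2.INTER_CUBIC);a=np.linspace(0,2*np.pi,60)
for z,x in((0.,-.003),(.07,-.003),(.140,-.003)):
    pts=proj(K,P,np.array([o+M@[.022*np.cos(t)+x,.022*np.sin(t),z] for t in a]))
    for u,v in pts:cv2.circle(c,(int((u-280+.5)*8),int((v-20+.5)*7.5)),1,(0,0,255),-1)
    print(z,pts[:,1].min(),pts[:,1].max())
cv2.imwrite('pics/z.png',c)
```

```text
0.0 41.87915740559753 73.35802884615354
0.07 67.06631992112312 100.03461552686522
0.14 98.76661478214288 133.04269697010824
```

View pics/z.png

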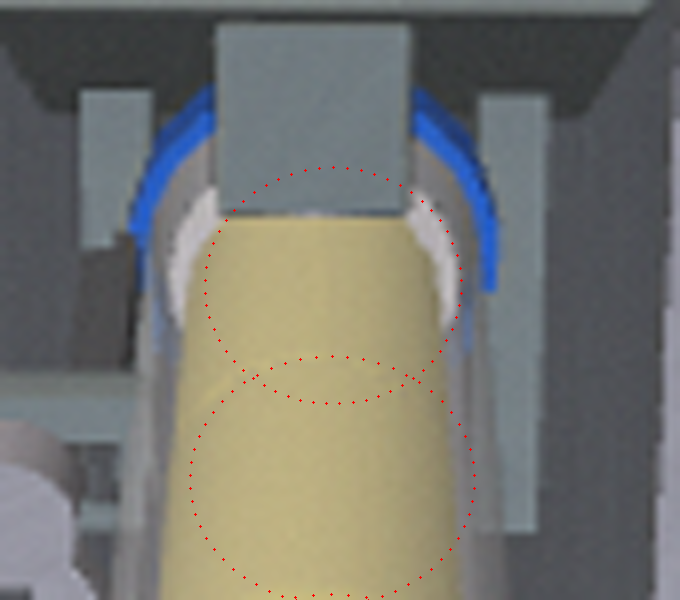

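Run:
```python
from h import *
print(arm.sign_off())
```

```text
the job is handed in; nothing more can be done
None
```

The magazine is refilled and I handed the job in at about 28.6 s; the sign-off reports no verdict.

- **Pawl:** I swung it over with the closed fingers. In the picture afterwards the post top sat at about 1.08 rad, against its stop at 1.1.
- **Fresh block:** I tilted it against the mouth, let it slide in and let go. In two views it stood on the old block at about z = 160 mm.
- **Pusher:** I tilted it onto the fresh block's top and pressed along the tube until nothing moved further. The push was about 33 N along the axis at the stop. I then eased off, opened the gripper and lifted clear.

**Last checks:**
- The seam between the two blocks lies where it should when bottomed out, at z = 70 mm.
- The collar is in place along the axis, leaning about 3 mm towards the tube's lower side (8 mm is allowed).
- The gripper force was about zero after lifting away.
- The bowl and can looked undisturbed in the last wrist picture, and the bottle in the last scene picture that included it, before the final press.

**Disagreements:**
- The top camera put things about 5 mm nearer the robot in x than the scene camera. I used a fit between the two, and the wrist camera agreed with it to 1–2 mm for the chute, the pawl post and the pusher. The fresh block was about 3 mm off, so I corrected it before gripping.
- At the stop, the grasp point read about 1.5–2 mm lower than the nominal 259 mm. That is probably slight slip in the grip or calibration error.

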